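# Square a tied bundle into the corner stop

## Robot

A 6-joint arm with a two-finger parallel gripper is mounted at the origin on a cart in front of the work surface, level with it; the furniture and walls round the work are solid. World frame = base frame: x ahead of the robot, y to its left, z up, the work surface at z = 0. Lengths are in mm, angles in rad, forces in N, time in s.
With the tool pointing down it reaches from about 300 to 875 mm from the base axis. Payload 6.4 kg.
Tool frame: the origin (TCP) lies between the finger pads; the fingertips stand 14 mm ahead of it and the grasp point (between the pads) lies 5 mm behind it; z points along the fingers, y is the line along which they close (so a half turn about z gives the same grasp; the last joint's range is limited). The gripper opens to 88 mm and grips with 3 to 60 N. Pads are 18 mm wide; open, the fingers measure 123 mm over their backs; the gripper's body (75 mm by 187 mm) begins 45 mm behind the grasp point.
Start: joints at [1.015, 0.181, 1.607, -0, 1.354, -0.206], TCP at [197.047, 540.198, 252.714] pointing down, gripper open.
Joint ranges: [-2.99, 2.99], [-0.89, 2.07], [0.3, 2.58], [-1.14, 4.28], [0, 2.63], [-3.12, 3.12]. Speed limits (rad/s): [2.57, 2.57, 3.01, 3.14, 3.14, 3.14].

## Interface

Orientations are given as a 3x3 rotation matrix whose columns are the frame's x, y, z axes.
In Python, from station import ctrl, snapshot, workorder, masks_of, landmark_of gives the robot as it stands. The module is installed in compiled form; this text tells all that it offers.
- The arm moves only by the tool play_rows, never from a script. Its argument "increments" is a list of rows, each a list of 3 entries, a list of its own where there are three numbers: the opening, from 0 (shut) to 1 (fully open), then the shift along the world's x, y, z in mm, then the turn, a rotation vector about the world's x, y, z in degrees. In form: [[hand, [x, y, z], [wx, wy, wz]], ...]. A call has 1 to 10 rows; each row shifts and turns the commanded pose from where the row before left it; what a row does not reach is not made up. A row lasts 1/8 s, in which the tool goes at most 62.5 mm and 10.7 degrees, less where a joint would pass 70% of its speed; a pose out of reach is approached as far as the arm can. A call with a gripper value outside its range is refused whole. The fingers move at their own pace and stop on an object; "grip_force" is the grip in N (left out, the last holds). Time passes only in rows, so rows that do not move let the fingers close. It gives the time, the measured TCP pose, the force, the opening and the grip force at its end, in the units of the state.
- ctrl.sense(): the state, without advancing time (a new reading comes with each control period).
- snapshot(name): name is "side" or "top"; returns a dict with "color" (480x640x3 uint8, red, green, blue), "fx", "fy", "cx", "cy" (pixels), "extrinsics" (4x4, takes a point from camera to world coordinates). Camera axes: x right, y down, z forward; pixel columns grow to the right and rows downward; lengths in mm; the calibration is good to about 2 mm. A picture is of the moment at which its call begins. There is no depth.
- workorder.hand_in(): hands the job in; it is judged then, once.
Trained networks look in a picture, given as the dict that the camera call returned (one of the last four; its "shot" number tells which), for a name from the list of things; names that differ only in an ending like _2 or _b are one class to them, and where a whole thing is asked for, a point or a joint stands for the part that bears it (a point fixed in the world has none). Each returns a list of dicts, best first, with "p" (0 to 1); they miss things now and then, are a little off and sometimes report something else, mostly with a low value. They report only what shows in the picture. A call takes as long as a camera call. They do not tell look-alikes from the thing itself.
- masks_of(target, picture): "mask" (480x640 bool, what is visible of it) and "rect" ([left, top, right, bottom] in pixels, round what is visible of it).
- landmark_of(target, picture): "xy" ([column, row] in pixels: a listed point, or the origin of a listed thing).
The state is a dict: "clock": time; "joint_positions": joint angles; "qvel": joint speeds; "effort": joint torques, N m; "tcp_pos": TCP position; "eef_rot": TCP orientation; "ft_force": force on the tool from outside, world axes, zero at the start; "moment": the same for the moment, N m; "opening": finger opening in mm; "grip_force": force on a finger pad.
Only numpy, scipy, OpenCV 4.12 (cv2) and the standard library are available. Lean on these libraries where they do the work, as an engineer would, in place of code of your own. Each camera call takes 0.05 s, during which the arm holds its last target. There are 200 camera calls.

## Task

Push the string-tied bundle of booklets along the table into the inside corner of the wooden corner stop, until it lies snug and flush against both rails, its long side along the far rail and its short side along the left one. Only push it with the fingers: do not lift or tip it, and leave the brass weight, the thread spool and the roll of tape where they stand.

Things in the scene. Friction and masses are not known exactly. Their poses are not given: they have to be found in the camera images.
- bundle: loose string-tied bundle of paper booklets lying flat, 110 x 140 x 27 mm (x, y, z); origin at the centre of its underside, x along its short side, y along its long side, z up. Pushed home, its origin is 55 mm from the far rail's face and 70 mm from the left rail's. 0.2 to 0.42 kg; a level push of a few newtons slides it. It starts at most 0.25 rad off square with the stop (no quarter turn needed).
- corner_stop: L-shaped stop of two pale wooden rails with steel corner plates, fixed to the table; rails 20 mm thick, 30 mm high. Origin at the inside corner on the table surface. The far rail's inner face is the plane x = 0 of this frame and runs 130 mm from the origin towards -y; the left rail's inner face is the plane y = 0 and runs 100 mm from the origin towards -x. The bundle starts in the open quarter (x and y negative), about 25 to 115 mm short of each rail.
- weight: loose brass weight with a knob, 46 mm diameter, 67 mm high, origin at the centre of its underside; not to be disturbed
- spool: loose thread spool, 36 mm diameter, 46 mm high, origin at the centre of its underside; not to be disturbed
- tape: loose roll of pale tape lying flat, 73 mm diameter, 19 mm high, origin at the centre of its underside; not to be disturbed
Things that resemble listed ones, but are neither listed nor needed, are in the scene too. Leave any purple look-alike of the bundle alone.

How it is judged (in metres and radians):
At the end, for the whole second after the job is handed in: The bundle lies flat and at rest on the table in the inside corner: within 5 mm of the far rail and 6 mm of the left rail, square to them within 0.05 rad (3 degrees); brass weight, spool and tape within 15 mm of where they stood (x of bundle in the frame of corner_stop between -0.06 and -0.05 m and y of bundle in the frame of corner_stop between -0.076 and -0.065 m and angle between the x axis of bundle and the x axis of corner_stop, either way round below 0.05 rad and height (world z) of bundle below 0.004 m and angle between bundle's own z axis and vertical below 0.05 rad and linear speed of bundle below 0.01 m/s and distance of each of weight, spool, tape from where it was at the start of the episode below 0.015 m); the robot touches nothing.
It fails at once if the bundle is lifted more than 12 mm off the table or tipped by more than 0.2 rad (height (world z) of bundle above 0.012 m or angle between bundle's own z axis and vertical above 0.2 rad).
It fails at once if the brass weight, the thread spool or the roll of tape is moved by more than 15 mm (distance of any of weight, spool, tape from where it was at the start of the episode above 0.015 m).
It also fails if it takes over 42 s, if anything falls off the work surface, if the arm or the gripper's body presses on something with over 40 N, if the wrist force passes 120 N, or if a joint passes its speed limit or range.

## Working session

There is one attempt and no reset: what is moved stays moved. The work goes in short steps, Python scripts to look and compute and a tool call to move; the robot and the scene stay as the last step left them, time stands still between calls to the robot, and variables do not carry over. Pictures are saved under pics/ and viewed, at most 10 in all, crops included, and the job is handed in when it is done.

Besides the shell and the picture viewer there is one more tool, called after "Call:" as name(argument=value, ...), one argument or row to a line, values as JSON. play_rows: Moves the arm, as the interface text tells. Its arguments: {"type":"object","properties":{"increments":{"type":"array","items":{"type":"array"}},"grip_force":{"type":"number"}},"required":["increments"]}

```bash
mkdir -p pics; cat > h.py <<'E'
import numpy as np, cv2
from station import ctrl, snapshot, workorder, masks_of, landmark_of
def ray(p,uv,z=0):
    E=p["extrinsics"]; uv=np.atleast_2d(uv).astype(float)
    d=np.c_[(uv[:,0]-p["cx"])/p["fx"],(uv[:,1]-p["cy"])/p["fy"],np.ones(len(uv))]@E[:3,:3].T
    o=E[:3,3]; return o+d*((z-o[2])/d[:,2])[:,None]
def proj(p,X):
    E=p["extrinsics"]; c=(np.atleast_2d(X)-E[:3,3])@E[:3,:3]
    return np.c_[c[:,0]/c[:,2]*p["fx"]+p["cx"],c[:,1]/c[:,2]*p["fy"]+p["cy"]]
def save(p,n): cv2.imwrite(f"pics/{n}.png",p["color"][...,::-1])
E
python3 - <<'E'
from h import *
for n in ["top","side"]:
    p=snapshot(n); save(p,n+"0"); print(n,p["extrinsics"][:3].round(2).tolist(),p["fx"])
    for t in ["bundle","corner_stop","weight","spool","tape"]:
        print(t,[(round(d["p"],2),np.round(d["rect"]).tolist()) for d in masks_of(t,p)[:3]],[(round(d["p"],2),np.round(d["xy"]).tolist(),ray(p,d["xy"])[0].round().tolist()) for d in landmark_of(t,p)[:3]])
E
```

```text
top [[0.02, -0.99, 0.1, 437.98], [-1.0, -0.02, -0.01, 87.41], [0.02, -0.1, -0.99, 1088.09]] 486.65958471714197
bundle [(0.97, [267.0, 184.0, 339.0, 243.0]), (0.86, [285.0, 272.0, 362.0, 352.0]), (0.85, [385.0, 278.0, 460.0, 340.0])] [(0.94, [300.0, 213.0], [621.0, 108.0, 0.0]), (0.78, [323.0, 311.0], [401.0, 51.0, 0.0]), (0.58, [420.0, 303.0], [423.0, -165.0, 0.0])]
corner_stop [(0.71, [225.0, 160.0, 289.0, 221.0])] [(0.71, [235.0, 176.0], [700.0, 257.0, 0.0])]
weight [(0.6, [198.0, 261.0, 223.0, 283.0])] []
spool [(0.78, [392.0, 217.0, 416.0, 236.0]), (0.42, [266.0, 185.0, 336.0, 240.0])] [(0.52, [399.0, 226.0], [596.0, -117.0, 0.0])]
tape [(0.85, [177.0, 177.0, 216.0, 212.0])] [(0.63, [196.0, 197.0], [651.0, 344.0, 0.0])]
side [[0.99, -0.03, 0.1, 399.64], [-0.11, -0.4, 0.91, -1153.45], [0.01, -0.92, -0.4, 566.03]] 612.6748438291835
bundle [(0.87, [231.0, 278.0, 300.0, 329.0]), (0.85, [215.0, 230.0, 296.0, 276.0]), (0.65, [319.0, 223.0, 388.0, 260.0])] [(0.77, [253.0, 255.0], [398.0, 55.0, 0.0]), (0.75, [267.0, 307.0], [421.0, -171.0, 0.0]), (0.74, [351.0, 248.0], [616.0, 75.0, 0.0])]
corner_stop [(0.79, [331.0, 205.0, 399.0, 235.0])] [(0.59, [372.0, 218.0], [696.0, 247.0, 0.0])]
weight [(0.81, [276.0, 186.0, 298.0, 216.0])] [(0.86, [286.0, 211.0], [485.0, 313.0, 0.0])]
spool [(0.92, [349.0, 266.0, 365.0, 298.0])] [(0.86, [357.0, 289.0], [597.0, -116.0, 0.0]), (0.27, [350.0, 206.0], [655.0, 339.0, 0.0])]
tape [(0.85, [334.0, 194.0, 366.0, 207.0])] [(0.71, [351.0, 204.0], [660.0, 350.0, 0.0])]
```

View pics/top0.png

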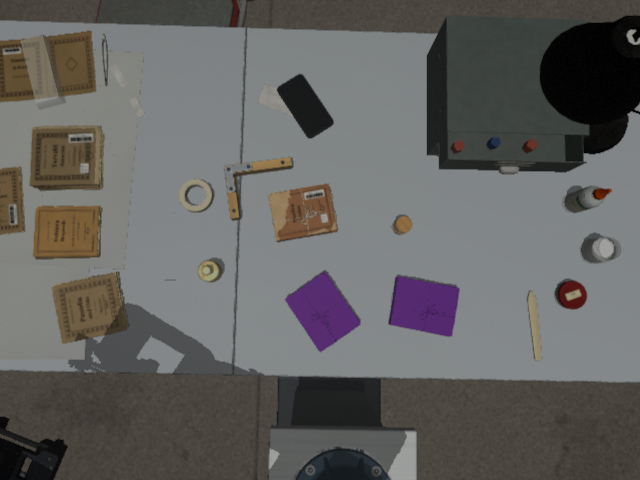

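View pics/side0.png

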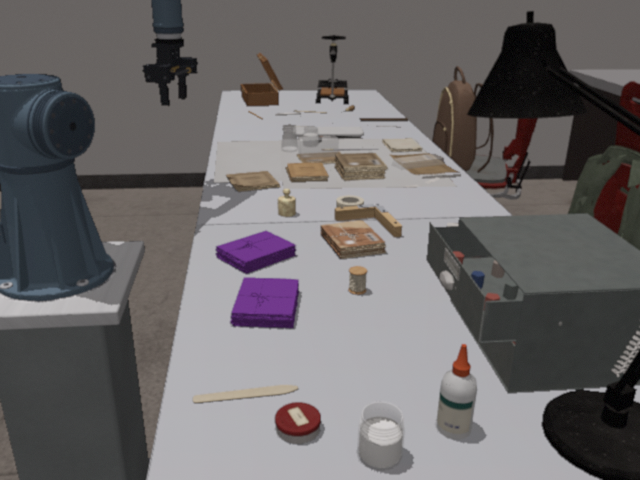

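The top view shows the brown bundle at about (303,212). The L-stop has its inside corner near (237,176), with the far rail ending at (292,160) and the left rail ending at (236,218). The spool is at (402,224), the weight at (208,270) and the tape at (196,195). The two purple bundles are nearer the robot. The side view agrees with this. Next I'll fit the bundle and stop poses to the masks.

```bash
cat >> h.py <<'E'
from scipy.optimize import minimize
def boxpts(x0,x1,y0,y1,h): return np.array([[x,y,z] for x in(x0,x1) for y in(y0,y1) for z in(0,h)],float)
PARTS={"bundle":[boxpts(-55,55,-70,70,27)],"corner_stop":[boxpts(0,20,-130,20,30),boxpts(-100,20,0,20,30)]}
def sil(p,name,q,S=8):
    c,s=np.cos(q[2]),np.sin(q[2]); R=np.array([[c,-s,0],[s,c,0],[0,0,1]])
    m=np.zeros((480,640),np.uint8)
    for P in PARTS[name]:
        h=cv2.convexHull(np.round(proj(p,P@R.T+[q[0],q[1],0])*16).astype(np.int32))
        cv2.fillConvexPoly(m,h,255,cv2.LINE_AA,4)
    return m/255.
def fit(name,items,q0):
    ms=[cv2.GaussianBlur(m.astype(float),(0,0),1) for _,m in items]
    f=lambda v: sum(((cv2.GaussianBlur(sil(p,name,[v[0],v[1],v[2]/200]),(0,0),1)-m)**2).sum() for (p,_),m in zip(items,ms))
    v0=np.array([q0[0],q0[1],q0[2]*200]); b=None
    for d in (-20,0,20):
        r=minimize(f,v0+[0,0,d],method="Nelder-Mead",options=dict(initial_simplex=v0+[0,0,d]+np.array([[0,0,0],[15,0,0],[0,15,0],[0,0,20]]),xatol=.1,fatol=.1))
        if b is None or r.fun<b.fun: b=r
    return np.array([b.x[0],b.x[1],b.x[2]/200]),b.fun
def mask(name,p,q0):
    uv=proj(p,[q0[0],q0[1],0])[0]; c=masks_of(name,p)
    g=lambda d: np.hypot(*(np.array(np.nonzero(d["mask"]))[::-1].mean(1)-uv))
    c=[d for d in c if g(d)<35]
    return c[0]["mask"] if c else None
def rel(b,s):
    c,t=np.cos(s[2]),np.sin(s[2]); d=b[:2]-s[:2]
    return np.array([c*d[0]+t*d[1],-t*d[0]+c*d[1],np.degrees(b[2]-s[2])])
def draw(p,qs,n,roi,k):
    im=p["color"][...,::-1].copy(); x,y,w,h=roi
    im=cv2.resize(im[y:y+h,x:x+w],None,fx=k,fy=k,interpolation=cv2.INTER_CUBIC)
    for name,q in qs:
        c,s=np.cos(q[2]),np.sin(q[2]); R=np.array([[c,-s,0],[s,c,0],[0,0,1]])
        for P in PARTS[name]:
            for z in(0,1):
                u=proj(p,P[[z,2+z,6+z,4+z]]@R.T+[q[0],q[1],0]); u=((u-[x,y]+.5)*k).astype(np.int32)
                cv2.polylines(im,[u],True,(0,255,0) if z else (255,0,0),1)
    cv2.imwrite(f"pics/{n}.png",im); 
E
python3 - <<'E'
from h import *
t=snapshot("top"); s=snapshot("side")
g={"bundle":[615,95,.1],"corner_stop":[695,250,.1]}; Q=[]
for n,q0 in g.items():
    it=[(p,mask(n,p,q0)) for p in(t,s)]; it=[i for i in it if i[1] is not None]
    for sub in ([it[:1],it[1:],it] if len(it)>1 else [it]):
        q,f=fit(n,sub,q0); print(n,q[:2].round(1),np.degrees(q[2]).round(2),round(f))
    Q.append((n,q))
print(rel(Q[0][1],Q[1][1])); np.save("stop.npy",Q[1][1])
draw(t,Q,"a_top",(215,145,140,110),5.5); draw(s,Q,"a_side",(305,190,110,80),7)
E
```

```text
bundle [617.6 101. ] 11.71 93
bundle [618.9  98.2] 9.64 60
bundle [618.3 100.9] 11.03 166
corner_stop [699.8 256.1] 9.47 86
corner_stop [702.8 252.7] 8.16 46
corner_stop [700.5 255.7] 9.44 141
[-106.45575644 -139.27509462    1.59138742]
```

View pics/a_top.png

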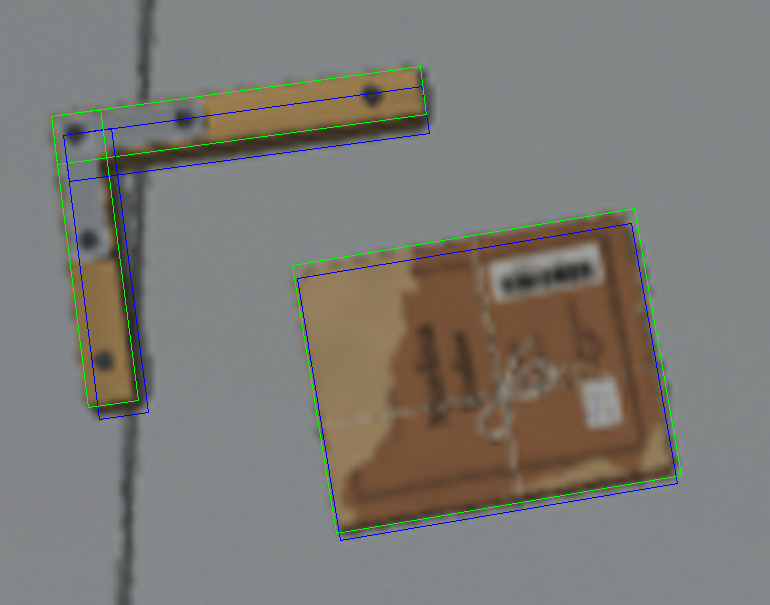

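View pics/a_side.png

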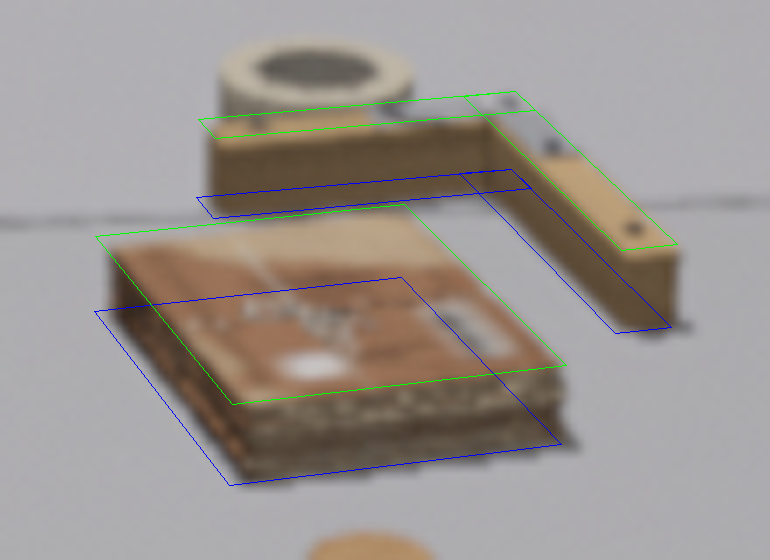

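Both outlines fit well. In the stop frame the bundle is at about (-106, -139) mm and 1–2° off square, so it must move about +51 mm in x and +69 mm in y.

```bash
cat >> h.py <<'E'
def tcp(): 
    s=ctrl.sense(); R=np.array(s["eef_rot"]); yaw=np.degrees(np.arctan2(R[1,1],R[0,1])); return s,np.array(s["tcp_pos"]),yaw
def S2W(xy):
    q=np.load("stop.npy"); c,s=np.cos(q[2]),np.sin(q[2]); return q[:2]+[c*xy[0]-s*xy[1],s*xy[0]+c*xy[1]]
E
python3 - <<'E'
from h import *
s,x,yaw=tcp(); print(s["clock"],x.round(1),"tool y yaw",yaw.round(1),s["joint_positions"],s["opening"],s["ft_force"])
print(np.array(s["eef_rot"]).round(2).tolist())
w=S2W([-106-55-11-25,-139]); print("push x start",w,w-x[:2])
E
```

```text
1.4 [197.1 540.2 252.7] tool y yaw 70.0 [ 1.01466656e+00  1.80811185e-01  1.60702243e+00 -2.17042699e-06
  1.35380883e+00 -2.06316132e-01] 88.14289433014189 [-0.75931777  0.45392451 -0.17732761]
[[-0.94, 0.34, -0.0], [0.34, 0.94, -0.0], [0.0, -0.0, -1.0]]
push x start [528.96067908  86.29968656] [ 331.90222766 -453.87896818]
```

Call:
play_rows(
  increments=[
    [1,[33,-45,0],[0,0,3]],
    [1,[33,-45,0],[0,0,3]],
    [1,[33,-45,0],[0,0,3]],
    [1,[33,-45,0],[0,0,3]],
    [1,[33,-45,0],[0,0,3]],
    [1,[33,-45,0],[0,0,3]],
    [1,[33,-45,0],[0,0,3]],
    [1,[33,-45,0],[0,0,3]],
    [1,[33,-45,0],[0,0,3]],
    [1,[33,-48,0],[0,0,2]],
  ],
)

```text
clock: 2.65
tcp_pos: [528.0, 85.6, 253.0]
eef_rot: [[-0.988, -0.157, 0.001], [-0.157, 0.988, 0.0], [-0.001, 0.0, -1.0]]
ft_force: [-0.3, 0.7, 0.4]
opening: 88.0
grip_force: 0.0
```

Call:
play_rows(
  increments=[
    [1,[1,0,-50],[0,0,0]],
    [1,[1,0,-50],[0,0,0]],
    [1,[0,0,-50],[0,0,0]],
    [1,[0,0,-50],[0,0,0]],
    [1,[0,0,-20],[0,0,0]],
    [1,[0,0,0],[0,0,0]],
  ],
)

```text
clock: 3.4
tcp_pos: [527.5, 87.3, 31.0]
eef_rot: [[-0.988, -0.156, -0.004], [-0.156, 0.988, 0.0], [0.004, 0.001, -1.0]]
ft_force: [0.1, 0.4, 0.3]
opening: 88.0
grip_force: 0.0
```

Call:
play_rows(
  increments=[
    [1,[0,0,-11],[0,0,0]],
    [1,[5.9,1,0],[0,0,0]],
    [1,[5.9,1,0],[0,0,0]],
    [1,[5.9,1,0],[0,0,0]],
    [1,[5.9,1,0],[0,0,0]],
    [1,[5.9,1,0],[0,0,0]],
    [1,[5.9,1,0],[0,0,0]],
    [1,[5.9,1,0],[0,0,0]],
    [1,[5.9,1,0],[0,0,0]],
    [1,[0,0,0],[0,0,0]],
  ],
)

```text
clock: 4.65
tcp_pos: [577.4, 95.2, 21.8]
eef_rot: [[-0.988, -0.156, 0.002], [-0.156, 0.988, 0.0], [-0.002, -0.0, -1.0]]
ft_force: [-0.5, 0.1, 0.5]
opening: 88.2
grip_force: 0.0
```

```bash
cat >> h.py <<'E'
def look(n,g):
    t=snapshot("top"); s=snapshot("side"); S=np.load("stop.npy")
    it=[(p,mask("bundle",p,g)) for p in(t,s)]
    for nm,i in zip(["top","side"],it):
        if i[1] is not None:
            q,f=fit("bundle",[i],[g[0],g[1],S[2]]); print(nm,q[:2].round(1),"rel",rel(q,S).round(1),round(f))
    st,x,yaw=tcp(); print("tcp",x.round(1),yaw.round(1),"rel",rel(np.r_[x[:2],0],S)[:2].round(1),st["ft_force"].round(1),st["clock"])
    return t,s
E
python3 - <<'E'
from h import *
t,s=look("b",[640,105])
draw(s,[],"b_side",(265,150,160,120),5)
E
```

```text
top [711.4  52.6] rel [ -22.5 -202.1   -3.2] 2982
side [660.  97.] rel [ -66.  -150.   -19.2] 414
tcp [576.7  95.2  21.9] 99.0 rel [-148.4 -138.1] [-0.7 -0.2  0.7] 4.85
```

View pics/b_side.png

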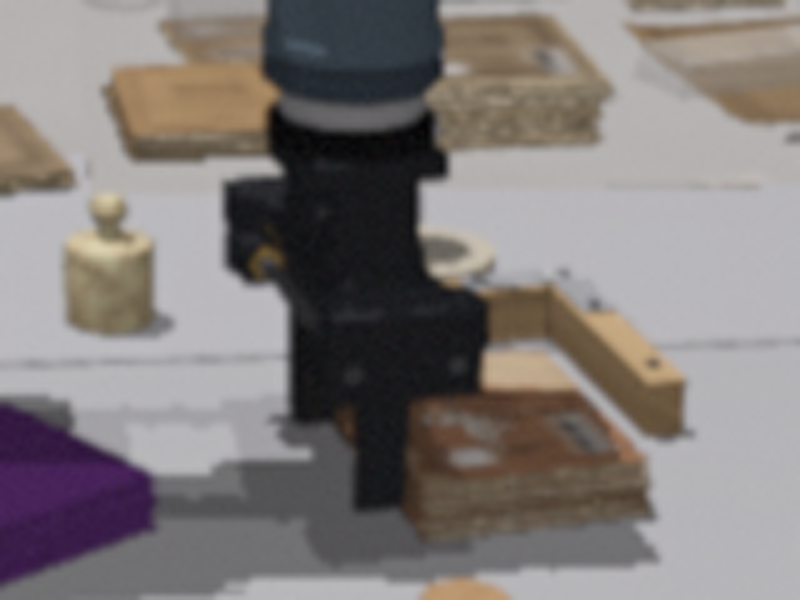

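The side view shows the near finger at (380,460) in contact with the bundle's robot-side face. The bundle looks square to it, and the gap to the far rail is getting smaller. I'll push on a bit, then back off and look.

Call:
play_rows(
  increments=[
    [1,[5.9,1,0],[0,0,0]],
    [1,[5.9,1,0],[0,0,0]],
    [1,[2,0.3,0],[0,0,0]],
    [1,[0,0,0],[0,0,0]],
    [1,[-20,-3,0],[0,0,0]],
    [1,[0,0,40],[0,0,0]],
    [1,[-40,-50,40],[0,0,-9]],
    [1,[-30,-50,20],[0,0,-9]],
  ],
)

```text
clock: 5.85
tcp_pos: [507.7, 2.5, 116.9]
eef_rot: [[-0.987, 0.16, 0.004], [0.16, 0.987, -0.001], [-0.005, -0.0, -1.0]]
ft_force: [1.0, -1.2, 0.5]
opening: 88.2
grip_force: 0.0
```

```bash
python3 - <<'E'
from h import *
t,s=look("c",[660,105])
draw(t,[],"c_top",(205,135,150,110),5)
E
```

```text
top [653.7 105.5] rel [-7.080e+01 -1.405e+02 -1.000e-01] 141
side [655.1 101.1] rel [ -70.1 -145.1   -4.3] 103
tcp [507.8   2.2 115.8] 80.9 rel [-231.7 -218.5] [ 0.1  0.3 -0.9] 6.05
```

View pics/c_top.png

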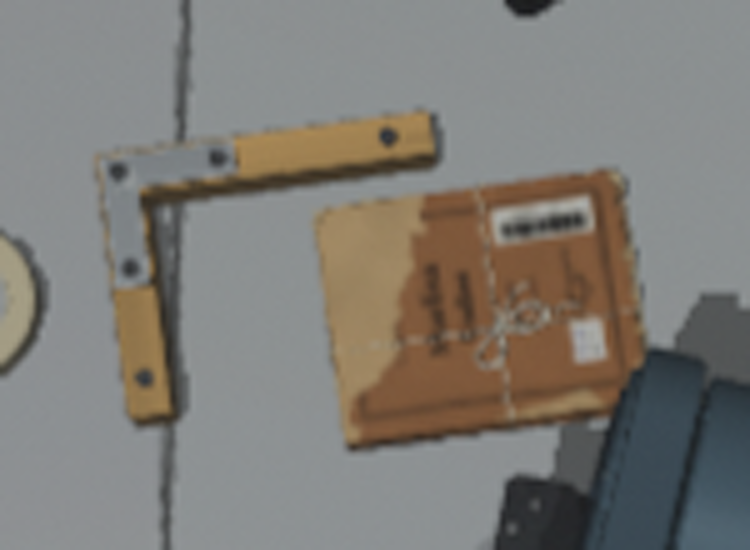

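The top view shows the bundle square to the stop, with its edge at about (320,210)–(620,175). It sits about 15 mm off the far rail and about 70 mm from the left one. Next I go round for the +y push.

Call:
play_rows(
  increments=[
    [0.68,[20,-0.5,0],[0,0,-9]],
    [0.68,[20,-0.5,0],[0,0,-9]],
    [0.68,[20,-0.5,0],[0,0,-9]],
    [0.68,[20,-0.5,0],[0,0,-9]],
    [0.68,[20,-0.5,0],[0,0,-9]],
    [0.68,[20,-0.5,0],[0,0,-9]],
    [0.68,[20,-0.5,0],[0,0,-9]],
    [0.68,[20,-1.5,0],[0,0,-8.6]],
    [0.68,[1,0,-50],[0,0,0]],
    [0.68,[0,0,0],[0,0,0]],
  ],
)

```text
clock: 7.3
tcp_pos: [664.5, 0.3, 59.2]
eef_rot: [[-0.165, 0.986, -0.01], [0.986, 0.165, 0.002], [0.004, -0.009, -1.0]]
ft_force: [-0.2, -0.1, 0.2]
opening: 59.8
grip_force: 0.0
```

```bash
python3 - <<'E'
from h import *
look("d",[654,105])
E
```

```text
top [654.4 107.7] rel [ -69.7 -138.5    0.3] 925
side [655.1 103.4] rel [ -69.8 -142.8   -3.8] 349
tcp [669.1  -1.5  66.5] 9.4 rel [ -73.2 -248.6] [0.3 0.9 0.2] 7.5
```

Call:
play_rows(
  increments=[
    [0.68,[0,0,-40],[0,0,0]],
    [0.68,[0,0,-6],[0,0,0]],
    [0.68,[-1.3,7.9,0],[0,0,0]],
    [0.68,[-1.3,7.9,0],[0,0,0]],
    [0.68,[-1.3,7.9,0],[0,0,0]],
    [0.68,[-1.3,7.9,0],[0,0,0]],
    [0.68,[-1.3,7.9,0],[0,0,0]],
    [0.68,[-1.3,7.9,0],[0,0,0]],
    [0.68,[-1.3,7.9,0],[0,0,0]],
    [0.68,[-1.3,7.9,0],[0,0,0]],
  ],
)

```text
clock: 8.75
tcp_pos: [658.7, 60.7, 20.1]
eef_rot: [[-0.162, 0.987, 0.003], [0.987, 0.162, -0.001], [-0.002, 0.002, -1.0]]
ft_force: [0.8, -6.0, 4.9]
opening: 59.7
grip_force: 2.8
```

```bash
python3 - <<'E'
from h import *
look("d",[649,140])
E
```

```text
top [648.4 148.2] rel [-69.1 -97.6   2. ] 1775
side [644.2 141.6] rel [ -74.3 -103.3  -18. ] 719
tcp [657.5  61.7  18.9] 9.4 rel [ -74.2 -184.4] [ 1.  -1.5  0.4] 8.95
```

Call:
play_rows(
  increments=[
    [0.68,[-1,5.9,1],[0,0,0]],
    [0.68,[-1,5.9,0],[0,0,0]],
    [0.68,[-1,5.9,0],[0,0,0]],
    [0.68,[-1,5.9,0],[0,0,0]],
    [0.68,[-0.6,3.9,0],[0,0,0]],
    [0.68,[-0.3,2,0],[0,0,0]],
    [0.68,[0,0,0],[0,0,0]],
  ],
)

```text
clock: 9.82
tcp_pos: [652.7, 91.2, 20.0]
eef_rot: [[-0.163, 0.987, 0.0], [0.987, 0.163, 0.0], [0.0, 0.0, -1.0]]
ft_force: [-0.2, -0.2, -0.7]
opening: 59.8
grip_force: 0.0
```

Call:
play_rows(
  increments=[
    [0.68,[-0.3,2,0],[0,0,0]],
    [0.68,[0,0,0],[0,0,0]],
  ],
)

```text
clock: 10.07
tcp_pos: [652.6, 92.7, 20.0]
eef_rot: [[-0.162, 0.987, 0.0], [0.987, 0.162, -0.0], [-0.0, 0.0, -1.0]]
ft_force: [0.8, -1.6, -0.5]
opening: 60.2
grip_force: 0.6
```

Call:
play_rows(
  increments=[
    [0.68,[-0.3,2,0],[0,0,0]],
    [0.68,[0,0,0],[0,0,0]],
  ],
)

```text
clock: 10.32
tcp_pos: [652.4, 94.3, 20.0]
eef_rot: [[-0.163, 0.987, 0.001], [0.987, 0.163, -0.001], [-0.001, 0.001, -1.0]]
ft_force: [0.5, -4.6, -0.3]
opening: 60.0
grip_force: 2.2
```

```bash
python3 - <<'E'
from h import *
look("d",[645,170])
E
```

```text
top [644.8 186.9] rel [-66.2 -58.8   4.1] 1833
side [637.6 176.7] rel [-75.  -67.7 -17.3] 646
tcp [652.4  94.3  20.1] 9.3 rel [ -74.  -151.4] [ 1.6 -4.2  1. ] 10.525
```

Call:
play_rows(
  increments=[
    [0.68,[-0.3,2,0],[0,0,0]],
    [0.68,[0,0,0],[0,0,0]],
  ],
)

```text
clock: 10.78
tcp_pos: [652.4, 94.5, 20.0]
eef_rot: [[-0.162, 0.987, 0.001], [0.987, 0.162, -0.003], [-0.003, 0.0, -1.0]]
ft_force: [1.2, -11.6, -0.1]
opening: 60.1
grip_force: 6.0
```

Call:
play_rows(
  increments=[
    [0.68,[-0.3,2,0],[0,0,0]],
    [0.68,[0,0,0],[0,0,0]],
  ],
)

```text
clock: 11.02
tcp_pos: [652.4, 94.6, 20.2]
eef_rot: [[-0.162, 0.987, 0.001], [0.987, 0.162, -0.006], [-0.006, 0.0, -1.0]]
ft_force: [1.0, -18.7, 1.0]
opening: 60.2
grip_force: 9.3
```

Force rises without motion, so the bundle is against the left rail. I'll back off and go round for the final x push.

Call:
play_rows(
  increments=[
    [0.68,[3,-15,0],[0,0,0]],
    [0.68,[2,-12,0],[0,0,0]],
    [0.68,[0,0,50],[0,0,0]],
    [0.68,[0,0,40],[0,0,0]],
    [0.68,[0,0,0],[0,0,0]],
  ],
)

```text
clock: 11.65
tcp_pos: [659.2, 72.0, 114.2]
eef_rot: [[-0.163, 0.987, 0.008], [0.987, 0.163, 0.0], [-0.001, 0.008, -1.0]]
ft_force: [-0.6, 0.3, 0.5]
opening: 59.9
grip_force: 0.0
```

Call:
play_rows(
  increments=[
    [1,[-10,9,0],[0,0,9]],
    [1,[-10,9,0],[0,0,9]],
    [1,[-10,9,0],[0,0,9]],
    [1,[-10,9,0],[0,0,9]],
    [1,[-10,9,0],[0,0,9]],
    [1,[-10,9,0],[0,0,9]],
    [1,[-10,9,0],[0,0,9]],
    [1,[-10,9,0],[0,0,9]],
    [1,[-10,9,0],[0,0,9]],
    [1,[-11,10,0],[0,0,9]],
  ],
)

```text
clock: 12.9
tcp_pos: [554.1, 163.2, 108.4]
eef_rot: [[-0.986, -0.168, -0.002], [-0.168, 0.986, 0.0], [0.002, 0.001, -1.0]]
ft_force: [-0.2, -0.1, 0.6]
opening: 88.0
grip_force: 0.0
```

```bash
python3 - <<'E'
from h import *
look("d",[645,170])
E
```

```text
top [676. 132.] rel [ -44.5 -118.    18.2] 3044
side [642.8 173.8] rel [-70.3 -71.3  -3.3] 114
tcp [555.  162.9 109. ] 99.2 rel [-158.8  -67.7] [-0.6  0.6 -0.4] 13.1
```

Call:
play_rows(
  increments=[
    [1,[0,-2,-50],[0,0,0]],
    [1,[0,0,-39],[0,0,0]],
    [1,[0,0,0],[0,0,0]],
    [1,[6.9,1.1,0],[0,0,0]],
    [1,[6.9,1.1,0],[0,0,0]],
    [1,[6.9,1.1,0],[0,0,0]],
    [1,[5.9,1,0],[0,0,0]],
    [1,[4,0.7,0],[0,0,0]],
    [1,[3,0.5,0],[0,0,0]],
    [1,[0,0,0],[0,0,0]],
  ],
)

```text
clock: 14.35
tcp_pos: [588.3, 166.2, 21.0]
eef_rot: [[-0.987, -0.163, -0.002], [-0.163, 0.987, -0.001], [0.003, -0.0, -1.0]]
ft_force: [-4.7, -1.2, 3.9]
opening: 88.0
grip_force: 2.4
```

Call:
play_rows(
  increments=[
    [1,[2,0.3,0],[0,0,0]],
    [1,[2,0.3,0],[0,0,0]],
    [1,[0,0,0],[0,0,0]],
  ],
)

```text
clock: 14.72
tcp_pos: [592.2, 166.9, 21.0]
eef_rot: [[-0.987, -0.163, -0.003], [-0.163, 0.987, -0.0], [0.003, -0.0, -1.0]]
ft_force: [-4.6, -1.3, 4.2]
opening: 88.2
grip_force: 2.5
```

Call:
play_rows(
  increments=[
    [1,[2,0.3,0],[0,0,0]],
    [1,[0,0,0],[0,0,0]],
  ],
)

```text
clock: 14.98
tcp_pos: [593.7, 167.1, 20.9]
eef_rot: [[-0.987, -0.163, -0.004], [-0.163, 0.987, -0.001], [0.004, -0.0, -1.0]]
ft_force: [-7.6, -1.7, 6.5]
opening: 88.4
grip_force: 3.4
```

Call:
play_rows(
  increments=[
    [1,[2,0.3,0],[0,0,0]],
    [1,[0,0,0],[0,0,0]],
  ],
)

```text
clock: 15.22
tcp_pos: [593.8, 167.1, 20.8]
eef_rot: [[-0.987, -0.163, -0.008], [-0.163, 0.987, -0.001], [0.008, -0.0, -1.0]]
ft_force: [-14.8, -2.7, 11.5]
opening: 88.1
grip_force: 7.3
```

The bundle is now against the far rail as well: the tool stopped and the force rose. I'll back off, lift clear and look.

Call:
play_rows(
  increments=[
    [1,[-12,-2,0],[0,0,0]],
    [1,[-12,-2,0],[0,0,0]],
    [1,[-10,0,50],[0,0,0]],
    [1,[-30,-40,40],[0,0,0]],
    [1,[-30,-50,20],[0,0,0]],
    [1,[-30,-50,0],[0,0,0]],
    [1,[0,-50,0],[0,0,0]],
    [1,[0,0,0],[0,0,0]],
  ],
)

```text
clock: 16.23
tcp_pos: [473.8, -28.3, 130.5]
eef_rot: [[-0.987, -0.158, 0.002], [-0.158, 0.987, -0.001], [-0.002, -0.001, -1.0]]
ft_force: [-0.2, -0.2, -0.4]
opening: 88.5
grip_force: 0.0
```

```bash
python3 - <<'E'
from h import *
t,s=look("e",[657,177])
a=cv2.resize(t["color"][140:240,200:330],None,fx=6,fy=6,interpolation=cv2.INTER_CUBIC)
cv2.imwrite("pics/e_top.png",a[...,::-1]); draw(s,[],"e_side",(310,180,110,80),7)
for n in ["weight","spool","tape"]: print(n,[[(round(d["p"],2),np.round(d["rect"]).tolist()) for d in masks_of(n,p)[:2]] for p in (t,s)])
E
```

```text
top [656.5 177.8] rel [-56.1 -69.7  -0.2] 162
side [658.6 174.5] rel [-54.7 -73.3  -2.6] 83
tcp [473.6 -24.6 129.7] 99.4 rel [-269.7 -239.3] [0.1 0.3 0.5] 16.425
weight [[(0.62, [199.0, 261.0, 226.0, 284.0])], [(0.51, [336.0, 192.0, 366.0, 209.0]), (0.42, [333.0, 212.0, 394.0, 243.0])]]
spool [[(0.51, [390.0, 218.0, 414.0, 234.0])], [(0.8, [349.0, 265.0, 369.0, 299.0])]]
tape [[(0.63, [177.0, 178.0, 218.0, 212.0])], [(0.81, [333.0, 196.0, 365.0, 209.0])]]
```

View pics/e_top.png

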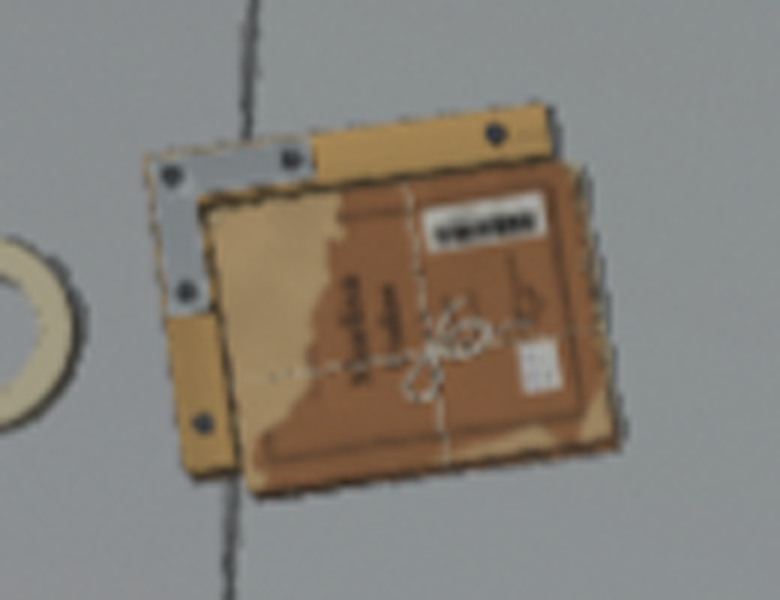

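View pics/e_side.png

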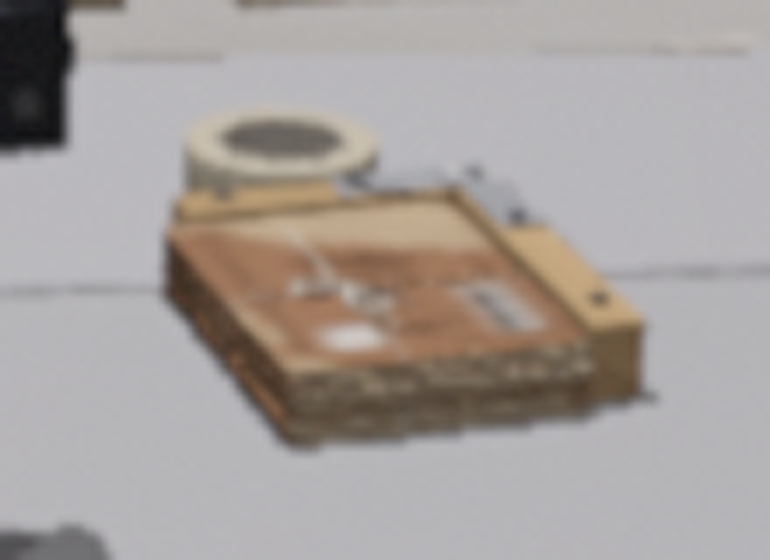

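Both views show the bundle flush in the corner, along the far rail at about (210,200)–(570,165) and the left rail at about (210,205)–(250,490) in the top crop. The measured pose is (-56, -70) mm and 0.2° off square. The spool, tape and weight haven't moved, so I'm handing in.

```bash
python3 -c "
from h import *
print(workorder.hand_in())"
```

```text
the job is handed in; nothing more can be done
None
```

I pushed the bundle into the corner and handed the job in at about 16.5 s; the hand-in gave no verdict, but my last top-view measurement put the bundle at (-56, -70) mm and 0.2° off square, within tolerance, with the weight, spool and tape where they stood.

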